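Set the crimp-depth thumbwheel by clicks

ROBOT

A 6-joint arm with a two-finger parallel gripper is mounted at the origin on the work surface. World frame = base frame: x ahead of the robot, y to its left, z up, the work surface at z = 0. Lengths are in m, angles in rad, forces in N, time in s.
With the tool pointing down it reaches from about 0.375 to 0.9 m from the base axis. Payload 3.1 kg.
Tool frame: the origin (TCP) lies between the finger pads; the fingertips stand 17 mm ahead of it and the grasp point (between the pads) lies 2 mm behind it; z points along the fingers, y is the line along which they close (so a half turn about z gives the same grasp; the last joint's range is limited). The gripper opens to 85 mm and grips with 20 to 120 N. Pads are 22 mm wide; open, the fingers measure 114 mm over their backs; the gripper's body (76 mm by 85 mm) begins 54 mm behind the grasp point. The pads swing forward as they close: fully open they stand 13 mm farther back than shut.
Start: joints at [-1.526, 0.527, 1.433, -0, 1.181, -0.178], TCP at [0.138, -0.61, 0.227] pointing down, gripper open.
Joint ranges: [-3.08, 3.08], [-0.75, 2.2], [0.22, 2.44], [-1.43, 4.57], [0, 2.65], [-2.85, 2.85]. Speed limits (rad/s): [2.79, 2.79, 3.14, 3.14, 3.14, 3.14].

INTERFACE

Orientations are given as a unit quaternion [x, y, z, w].
In Python, from station import sense, vision, order gives the robot as it stands.
- The arm moves only by the shell command python3 -m crank 'ROWS' [OPENING] [FORCE]. ROWS is JSON, a list of rows, each an object with "dp": the shift along the world's x, y, z in units of 30 mm (1.0 is 30 mm), a list of three; "angular": the turn, a rotation vector about the world's x, y, z in degrees, a list of three. In form: [{"dp": [dx, dy, dz], "angular": [ax, ay, az]}, ...]. A call has 1 to 20 rows; each row shifts and turns the commanded pose from where the row before left it; what a row does not reach is not made up. A row lasts 1/10 s, in which the tool goes at most 50 mm and 8.59 degrees, less where a joint would pass 70% of its speed; a pose out of reach is approached as far as the arm can. A call is refused whole if a number of a shift passes 1 or a number of a turn 8.59, either way. A call with a gripper value outside its range is refused whole. OPENING is the closure, from 0 (fully open) to 1 (shut), set as the call begins (- or left out, the last holds). The fingers move at their own pace and stop on an object; FORCE is the grip in N (left out, the last holds). Time passes only in rows, so rows that do not move let the fingers close. It gives the time, the measured TCP pose, the force, the opening and the grip force at its end, in the units of the state.
- sense(): the state, without advancing time (a new reading comes with each control period).
- vision.snapshot(name): name is "scene" or "top" or "wrist"; returns a dict with "image" (420x560x3 uint8, blue, green, red), "range_z" (420x560 float32, m along the optical axis (not along the pixel's ray), 0 where there is no reading), "mtx" (3x3 intrinsics, pixels), "dist" ([k1, k2, p1, p2, k3] as OpenCV has them; the pictures are not rectified), "pose" (4x4, takes a point from camera to world coordinates); the wrist camera has in their place "mount" (4x4, takes a point from camera to tool coordinates, whose origin is the TCP and whose axes are the flange's). Camera axes: x right, y down, z forward; pixel columns grow to the right and rows downward; lengths in m; the calibration is good to about 2 mm. A picture is of the moment at which its call begins: read the wrist's pose just before it.
- order.sign_off(): hands the job in; it is judged then, once.
The state is a dict: "t": time; "q": joint angles; "qd": joint speeds; "tau": joint torques, N m; "tcp_pos": TCP position; "tool_rot": TCP orientation; "force": force on the tool from outside, world axes, zero at the start; "ft_torque": the same for the moment, N m; "finger_gap": opening from 0.0 (shut) to 1.0 (fully open); "gripper_force": force on a finger pad.
Only numpy, scipy, OpenCV 4.12 (cv2) and the standard library are available. Lean on these libraries where they do the work, as an engineer would, in place of code of your own. Each camera call takes 0.05 s, during which the arm holds its last target. There are 200 camera calls.

TASK

Set the crimping head to its marked depth: with a fingertip, flick the teeth at the open edge of the star-shaped thumbwheel counter-clockwise as seen from above, one click at a time, letting the wheel settle after each click, until the yellow tooth has clicked in at the white pointer arrow. Do not let it run past the pointer, use light pushes only, and leave the two white rollers, the blue bin and the screwdriver standing where they are. Nothing is to be gripped or lifted.

Things in the scene. Friction and masses are not known exactly. Their poses are not given: they have to be found in the camera images.
- crimper: Bench crimping head, fixed, on the work surface (z = 0). Origin: on the wheel's vertical axis, at the work surface; z up; -x is its front, where the wheel's edge is open. Dark steel base plate 25 mm high, from x = -95 to +160 mm, y = -85 to +85 mm. A dark die block (x = 105 to 155 mm, 120 mm wide, 143 mm high) stands behind the wheel.
- hood_top (a point): Top of the white hood at its middle, behind the wheel (+x side of the head), 72 mm above the work surface. The hood covers the teeth everywhere except within 60 degrees either side of the head's -x direction; its wall reaches to 77 mm from the wheel's axis. The hub shows through it.
- pointer_tip (a point): Tip of the white pointer arrow, painted flat on the base plate (25 mm high) in front of the wheel, 70 mm from the wheel's axis along the head's -x. The arrow runs on outwards to 91 mm.
- wheel_axis (a point): Point on the wheel's vertical axis at half the height of the teeth, 51 mm above the work surface; axes as crimper. The 8 straight teeth are 7 mm thick, round-ended, from the 34 mm radius hub out to 65 mm radius, 40 to 62 mm above the work surface. Free gap between neighbours: 38 mm at 58 mm radius, 26 mm at 43 mm. Aluminium hub, top at 62 mm too, black face, yellow stripe.
- depth_wheel (a joint): Wheel angle, rad: 0 with the yellow tooth at the pointer, growing counter-clockwise from above. Clicks every 0.785 (8 teeth), so at rest a tooth always stands at the pointer. Starts 2, 3 or 4 clicks before (-1.57, -2.36, -3.14). Turned under half a click (0.39) it springs back, beyond that it springs on to the next click and stops. Takes 2 to 4 N at a tooth's end. End stops -3.45, +1.75.
- yellow_tooth (a point): End of the yellow tooth, at its top: 65 mm from the wheel's axis, 62 mm above the work surface. Turns with the wheel; in line with the pointer arrow when the joint is 0. Starts under the hood; the yellow stripe on the hub leads to it.
- roller1: White plastic roller, 46 mm diameter, 50 mm high, with a 12 mm high steel stud on top, standing loose beside the crimping head. Origin: centre of its underside. Leave it.
- roller2: A second roller, alike. Leave it.
- pin_bin: Loose blue open bin 130 x 100 x 55 mm of crimp pins. Origin: centre of its underside. Leave it.
- screwdriver: Loose screwdriver, 160 mm long, lying on the work surface along its own x. Leave it.

How it is judged:
By the outcome, as a careful person would: the job done as asked, in the order asked, and still so for the second after the job is handed in, with the robot touching nothing.
It also fails if it takes over 58 s, if anything falls off the work surface, if the arm or the gripper's body presses on something with over 40 N, if the wrist force passes 120 N, or if a joint passes its speed limit or range.

## Working session

There is one attempt and no reset: what is moved stays moved. The work goes in short steps, Python scripts to look and compute and a shell command to move; the robot and the scene stay as the last step left them, time stands still between calls to the robot, and variables do not carry over. Pictures are saved under pics/ and viewed, at most 10 in all, crops included, and the job is handed in when it is done.

```bash
ls; mkdir -p pics
python3 - <<'E'
from station import sense,vision
import cv2,numpy as np
s=sense();print({k:np.round(v,3).tolist() for k,v in s.items()})
for n in("scene","top"):
    d=vision.snapshot(n);cv2.imwrite(f"pics/{n}0.png",d["image"]);np.savez(f"pics/{n}0.npz",**d)
    print(n,np.round(d["pose"],3).tolist(),np.round(d["mtx"],1).tolist(),d["dist"])
E
```

```text
pics
{'t': 0.0, 'q': [-1.527, 0.529, 1.434, 0.0, 1.181, -0.179], 'qd': [-0.001, -0.001, 0.001, 0.0, 0.001, -0.001], 'tau': [-0.002, -44.235, -17.803, -0.0, 0.009, -0.0], 'tcp_pos': [0.138, -0.609, 0.226], 'tool_rot': [0.994, 0.111, 0.0, -0.001], 'force': [-0.256, 0.261, -0.701], 'ft_torque': [0.017, 0.017, 0.008], 'gripper_force': 0.0, 'finger_gap': 1.0}
scene [[-0.093, 0.569, -0.817, 1.298], [0.995, 0.072, -0.063, 0.063], [0.023, -0.819, -0.573, 0.555], [0.0, 0.0, 0.0, 1.0]] [[433.1, 0.0, 277.9], [0.0, 433.1, 208.1], [0.0, 0.0, 1.0]] [-0.08983338  0.          0.          0.          0.        ]
top [[0.015, -0.983, 0.184, 0.441], [-1.0, -0.01, 0.028, 0.004], [-0.025, -0.184, -0.983, 0.915], [0.0, 0.0, 0.0, 1.0]] [[517.8, 0.0, 286.3], [0.0, 517.8, 203.5], [0.0, 0.0, 1.0]] [-0.09080977  0.          0.          0.          0.        ]
```

View pics/top0.png

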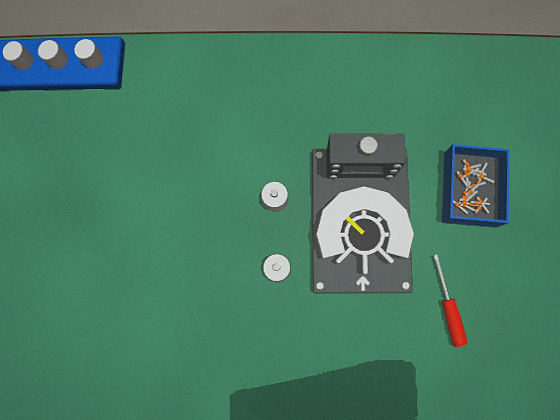

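View pics/scene0.png

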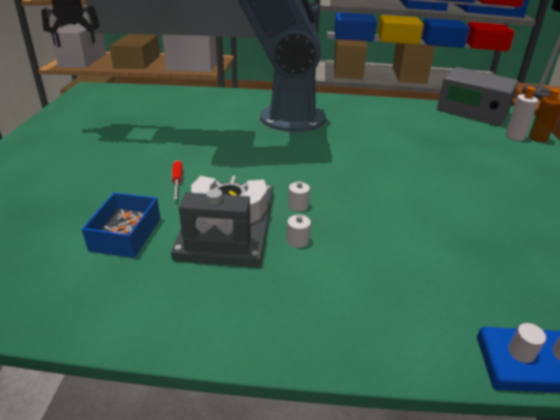

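The top view shows the hub centre at about (362,236), the pointer arrow tip at (363,277), and the yellow stripe running up-left to (347,218). That puts the wheel about 3 clicks before the target. The rollers are on the left at (274,195) and (276,267). The scene view agrees. Next I'll measure.

```bash
cat > h.py <<'E'
import numpy as np,cv2
def cast(d,px,z,pose=None):
    P=d["pose"] if pose is None else pose
    u=cv2.undistortPoints(np.float64(px).reshape(-1,1,2),d["mtx"],d["dist"]).reshape(-1,2)
    r=np.c_[u,np.ones(len(u))]@P[:3,:3].T; o=P[:3,3]
    return o+r*((z-o[2])/r[:,2])[:,None]
E
python3 - <<'E'
from h import *
d=dict(np.load("pics/top0.npz"));im=d["image"].astype(int);b,g,r=im[...,0],im[...,1],im[...,2]
H,W=b.shape;vv,uu=np.mgrid[:H,:W]
# white arrow below the tooth
m=(im.min(2)>140)&(uu>350)&(uu<375)&(vv>272)&(vv<295)
p=np.argwhere(m)[:,::-1]; a=cast(d,p,.025)[:,:2]; print("arrow px",p.min(0),p.max(0))
c=a.mean(0);w=np.linalg.svd(a-c)[2][0]; w*=np.sign(w[0]); t=(a-c)@w
print("arrow c",c,"dir deg",np.degrees(np.arctan2(w[1],w[0])),"len",np.ptp(t)); tip=c+w*t.max()
# dark hub face
m=((im.max(2)<70)&(np.hypot(uu-362,vv-236)<17)|((b<90)&(r>150)&(g>130)&(np.hypot(uu-360,vv-230)<30))).astype(np.uint8)
y=(b<100)&(r>150)&(g>130)&(np.hypot(uu-360,vv-230)<30)
k=max(cv2.findContours(m,0,2)[0],key=cv2.contourArea);print("circ",cv2.minEnclosingCircle(k))
yp=cast(d,np.argwhere(y)[:,::-1],.062)[:,:2];yc=yp.mean(0);yd=np.linalg.svd(yp-yc)[2][0]
# plate outline corner-based check: bolt-free -> hub ellipse fit
hub=cast(d,[[362.5,236]],.062)[0,:2]
print("tip",tip,"hub",hub,"axis from tip",tip+.07*w,"stripe c",yc,"stripe dir",np.degrees(np.arctan2(*yd[::-1])))
print("hub->tip",np.linalg.norm(tip-hub),np.degrees(np.arctan2(*(hub-tip)[::-1])))
# plate edges at z=.025
print("plate corners",cast(d,[[313,291],[412,292],[311,150],[408,150]],.025)[:,:2].round(4).tolist())
for n,q,z in(("r1",(274,193),.062),("r2",(276,267),.062)):print(n,cast(d,[q],z)[0].round(3))
R=cast(d,[[349,259],[365,271],[381,256]],.062);print("tooth ends",R[:,:2].round(4).tolist())
big=cv2.resize(d["image"][170:310,290:430],None,fx=4,fy=4,interpolation=2);cv2.imwrite("pics/crop.png",big)
E
```

```text
arrow px [356 273] [369 290]
arrow c [ 0.47253267 -0.10268501] dir deg -9.09841275151284 len 0.029860492785068915
circ ((355.0, 225.0), 10.816754341125488)
tip [ 0.48878971 -0.10528851] hub [ 0.54715437 -0.09881416] axis from tip [ 0.55790898 -0.11635766] stripe c [ 0.56537374 -0.08615026] stripe dir -132.46465722182498
hub->tip 0.058722660715668396 6.329897226065675
plate corners [[0.4568, -0.0184], [0.4568, -0.1866], [0.7051, -0.0135], [0.7068, -0.1866]]
r1 [0.618 0.049 0.062]
r2 [0.494 0.044 0.062]
tooth ends [[0.5089, -0.0763], [0.4895, -0.1023], [0.5143, -0.1289]]
```

View pics/crop.png

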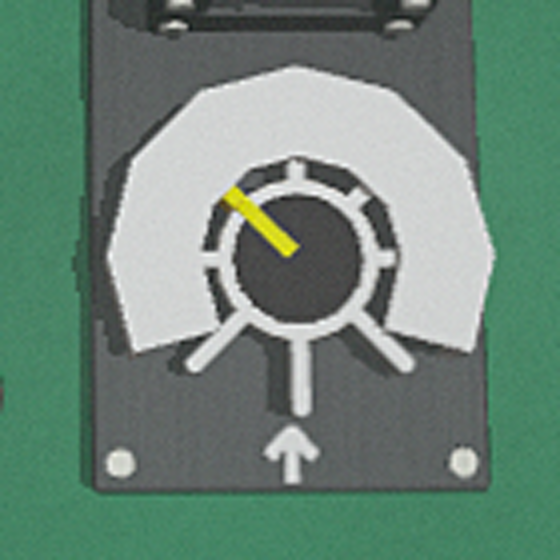

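The crop shows the hub centre at (298,258), the arrow from (291,423) to (291,485) and the teeth ends at (190,368), (302,416) and (410,368). The stripe points up-left, so the yellow tooth is 3 clicks before the target.

Run:
```python
from h import *
d=dict(np.load("pics/top0.npz"))
f=lambda P,z:cast(d,np.array(P,float)/4+[290,170]-.375,z)[:,:2]
hub=f([[298,258]],.062)[0];A=f([[291,423],[291,485]],.025);T=f([[190,368],[302,416],[410,368]],.062);C=f([[97,490],[489,489]],.025)
print("hub",hub,"arrow",A,"corners",C);print("teeth r",np.linalg.norm(T-hub,axis=1),np.degrees(np.arctan2(*(T-hub).T[::-1])))
print("hub-arrow",np.linalg.norm(hub-A,axis=1),np.degrees(np.arctan2(*(A-hub).T[::-1])), "plate front mid",C.mean(0),np.degrees(np.arctan2(*(C[0]-C[1])[::-1]))-90)
```

```text
hub [ 0.55030636 -0.10154027] arrow [[ 0.48416066 -0.10240807]
 [ 0.45796648 -0.10219372]] corners [[ 0.45494083 -0.01989786]
 [ 0.45697558 -0.18640479]]
teeth r [0.06415679 0.06506779 0.06406358] [ 135.71330064 -179.14904051 -134.6811742 ]
hub-arrow [0.0661514  0.09234219] [-179.24834935 -179.5945522 ] plate front mid [ 0.45595821 -0.10315133] 0.7001316906949029
```

```bash
python3 -m crank '[{"dp":[0.3,0.4,0],"angular":[0,0,2]},{"dp":[0.58,0.88,0],"angular":[0,0,3.9]},{"dp":[0.58,0.88,0],"angular":[0,0,3.9]},{"dp":[0.58,0.88,0],"angular":[0,0,3.9]},{"dp":[0.58,0.88,0],"angular":[0,0,3.9]},{"dp":[0.58,0.88,0],"angular":[0,0,3.9]},{"dp":[0.58,0.88,0],"angular":[0,0,3.9]},{"dp":[0.58,0.88,0],"angular":[0,0,3.9]},{"dp":[0.58,0.88,0],"angular":[0,0,3.9]},{"dp":[0.58,0.88,0],"angular":[0,0,3.9]},{"dp":[0.58,0.88,0],"angular":[0,0,3.9]},{"dp":[0.58,0.88,-0.1],"angular":[0,0,3.9]},{"dp":[0.58,0.88,-0.1],"angular":[0,0,3.9]},{"dp":[0.58,0.88,-0.1],"angular":[0,0,3.9]},{"dp":[0.58,0.88,-0.1],"angular":[0,0,3.9]},{"dp":[0.58,0.88,-0.1],"angular":[0,0,3.9]},{"dp":[0.58,0.88,-0.1],"angular":[0,0,3.9]},{"dp":[0.58,0.88,-0.1],"angular":[0,0,3.9]},{"dp":[0.58,0.88,-0.1],"angular":[0,0,3.9]},{"dp":[0.58,0.88,-0.1],"angular":[0,0,3.9]}]' 1 20
```

```text
t: 2.1
tcp_pos: [0.4775, -0.0936, 0.1998]
tool_rot: [0.712, 0.702, -0.0, -0.0]
force: [-0.3, 0.1, 1.1]
finger_gap: -0.001
gripper_force: 0.0
```

```bash
python3 -m crank '[{"dp":[0,0.2,-0.8],"angular":[0,0,0.4]},{"dp":[0,0,-0.8],"angular":[0,0,0]},{"dp":[0,0,0],"angular":[0,0,0]},{"dp":[0,0,0],"angular":[0,0,0]}]'
cat > look.py <<'E'
import sys
from h import *
from station import sense,vision
from scipy.spatial.transform import Rotation as R
s=sense();d=vision.snapshot("wrist");cv2.imwrite(f"pics/{sys.argv[1]}.png",d["image"])
T=np.eye(4);T[:3,:3]=R.from_quat(s["tool_rot"]).as_matrix();T[:3,3]=s["tcp_pos"];d["P"]=T@d["mount"]
np.savez(f"pics/{sys.argv[1]}.npz",**d);print(np.round(s["tcp_pos"],4),np.round(d["P"],3).tolist())
t=vision.snapshot("top");cv2.imwrite(f"pics/{sys.argv[1]}_top.png",cv2.resize(t["image"][170:310,290:430],None,fx=4,fy=4))
E
python3 look.py w1
```

```text
t: 2.5
tcp_pos: [0.4772, -0.0893, 0.1519]
tool_rot: [0.711, 0.703, -0.0, -0.001]
force: [-0.2, -0.1, 0.3]
finger_gap: 0.0
gripper_force: 0.0
[ 0.4772 -0.0893  0.1519] [[1.0, -0.011, -0.004, 0.478], [-0.012, -0.953, -0.302, -0.012], [-0.0, 0.302, -0.953, 0.298], [0.0, 0.0, 0.0, 1.0]]
```

View pics/w1.png

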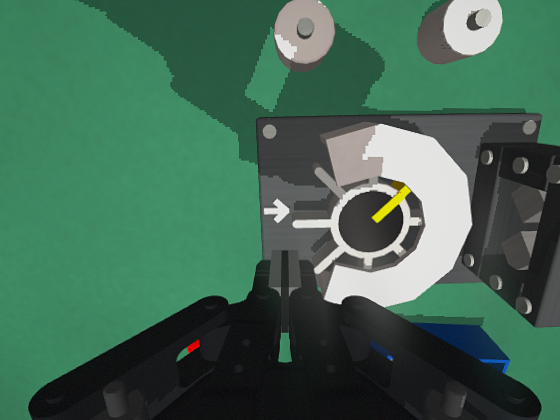

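The wrist view shows the arrow from (264,211) to its tip at (289,211), the pointer tooth end at (293,224), the hub centre near (372,221) and the shut fingertips at u of about 255-320, v of about 255.

Run:
```python
from h import *
d=dict(np.load("pics/w1.npz"));P=d["P"]
print("arrow",cast(d,[[264,211],[289,211]],.025,P)[:,:2].round(4).tolist(),"tooth/hub",cast(d,[[293,224],[372,221],[317,168],[317,271]],.062,P)[:,:2].round(4).tolist())
z=d["range_z"]
for v in (250,258,265,275,290):
  row=z[v,240:340:6];print(v,row.round(3))
```

```text
arrow [[0.4581, -0.1022], [0.4816, -0.1025]] tooth/hub [[0.4844, -0.1016], [0.5497, -0.0998], [0.5033, -0.0552], [0.5052, -0.1456]]
250 [0.328 0.328 0.328 0.329 0.302 0.3   0.3   0.301 0.302 0.301 0.301 0.3
 0.301 0.302 0.276 0.268 0.259]
258 [0.33  0.331 0.33  0.331 0.304 0.303 0.143 0.144 0.144 0.144 0.303 0.303
 0.285 0.274 0.264 0.263 0.304]
265 [0.335 0.334 0.335 0.145 0.147 0.138 0.139 0.137 0.138 0.138 0.146 0.146
 0.146 0.264 0.264 0.306 0.254]
275 [0.337 0.337 0.338 0.136 0.136 0.129 0.129 0.13  0.129 0.127 0.128 0.136
 0.137 0.305 0.296 0.26  0.257]
290 [0.344 0.343 0.117 0.113 0.114 0.116 0.117 0.121 0.121 0.116 0.113 0.115
 0.114 0.117 0.272 0.261 0.26 ]
```

```bash
python3 -m crank '[{"dp":[0.23,0.3,-0.3],"angular":[0,0,0.5]},{"dp":[0,0,-0.7],"angular":[0,0,0]},{"dp":[0,0,-0.7],"angular":[0,0,0]},{"dp":[0,0,-0.6],"angular":[0,0,0]},{"dp":[0,0,-0.4],"angular":[0,0,0]},{"dp":[0,0,-0.2],"angular":[0,0,0]},{"dp":[0,0,0],"angular":[0,0,0]},{"dp":[0,0,0],"angular":[0,0,0]}]'; python3 look.py w2
```

```text
t: 3.4
tcp_pos: [0.4851, -0.0811, 0.0653]
tool_rot: [0.709, 0.706, 0.0, 0.0]
force: [1.0, 0.5, 0.5]
finger_gap: -0.004
gripper_force: 0.0
[ 0.4851 -0.0811  0.0653] [[1.0, -0.004, 0.001, 0.485], [-0.004, -0.953, -0.303, -0.004], [0.002, 0.303, -0.953, 0.211], [0.0, 0.0, 0.0, 1.0]]
```

View pics/w2.png

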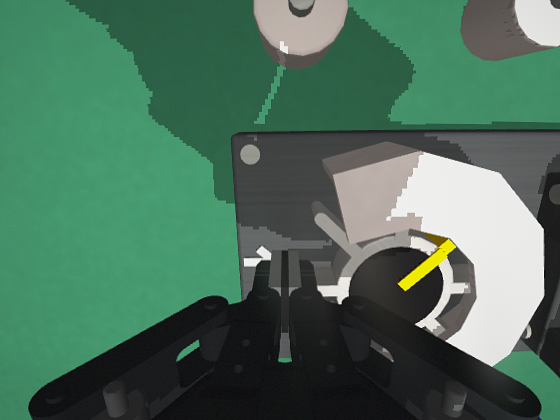

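The shut fingertips (u of about 250-320, v of about 250-290) stand freely in the gap next to the pointer tooth, with no contact force.

```bash
python3 -m crank '[{"dp":[0,-0.12,0],"angular":[0,0,0]},{"dp":[0,-0.12,0],"angular":[0,0,0]},{"dp":[0,-0.12,0],"angular":[0,0,0]},{"dp":[0,-0.12,0],"angular":[0,0,0]},{"dp":[0,-0.12,0],"angular":[0,0,0]},{"dp":[0,0,0],"angular":[0,0,0]}]'
```

```text
t: 4.1
tcp_pos: [0.4848, -0.0996, 0.0649]
tool_rot: [0.709, 0.705, 0.0, 0.0]
force: [1.2, 0.3, 0.1]
finger_gap: -0.002
gripper_force: 0.0
```

```bash
cat > ang.py <<'E'
from h import *
from station import sense,vision
from scipy.spatial.transform import Rotation as R
s=sense();d=vision.snapshot("wrist")
T=np.eye(4);T[:3,:3]=R.from_quat(s["tool_rot"]).as_matrix();T[:3,3]=s["tcp_pos"];P=T@d["mount"]
for n,d,P in(("wrist",d,P),("top",(t:=vision.snapshot("top")),t["pose"])):
    h=cv2.cvtColor(d["image"],cv2.COLOR_BGR2HSV)
    m=np.argwhere(cv2.inRange(h,(24,140,60),(34,255,255)))[:,::-1]
    if len(m)<20: print(n,"none",len(m));continue
    p=cast(d,m,.062,P)[:,:2]-[.551,-.1015]; p=p[np.hypot(*p.T)<.072]
    c=p.mean(0);v=np.linalg.svd(p-c)[2][0];v*=np.sign(v@c)
    a=np.degrees(np.arctan2(v[1],v[0]))%360-180
    print(n,len(p),"r",np.hypot(*p.T).min().round(3),np.hypot(*p.T).max().round(3),"joint deg line",a.round(1),"centroid",((np.degrees(np.arctan2(c[1],c[0])))%360-180).round(1))
print("t",s["t"],"F",np.round(s["force"],1))
E
python3 ang.py
```

```text
wrist 973 r 0.002 0.04 joint deg line -127.0 centroid -128.0
top 26 r 0.03 0.039 joint deg line -115.5 centroid -133.0
t 4.1 F [1.2 0.3 0.1]
```

```bash
python3 -m crank '[{"dp":[0,-0.1,0],"angular":[0,0,0]},{"dp":[0,-0.1,0],"angular":[0,0,0]},{"dp":[0,-0.1,0],"angular":[0,0,0]},{"dp":[0,-0.1,0],"angular":[0,0,0]},{"dp":[0,0,0],"angular":[0,0,0]}]'; python3 ang.py
```

```text
t: 4.7
tcp_pos: [0.4848, -0.1114, 0.0649]
tool_rot: [0.709, 0.705, 0.0, 0.0]
force: [-0.8, -0.7, 0.2]
finger_gap: -0.0
gripper_force: 0.0
wrist 1060 r 0.002 0.04 joint deg line -125.5 centroid -127.2
top 71 r 0.012 0.039 joint deg line -134.5 centroid -132.6
t 4.7 F [-0.8 -0.7  0.2]
```

```bash
python3 look.py w3; python3 -c "
import cv2,numpy as np
a=cv2.imread('pics/w3.png')[180:380,180:540];b=cv2.imread('pics/w3_top.png')
a=cv2.resize(a,(792,440),interpolation=2);cv2.imwrite('pics/w3c.png',cv2.convertScaleAbs(a,alpha=1.6,beta=20))"
```

```text
[ 0.4846 -0.111   0.0649] [[1.0, -0.004, -0.0, 0.485], [-0.004, -0.953, -0.303, -0.034], [0.001, 0.303, -0.953, 0.211], [0.0, 0.0, 0.0, 1.0]]
```

View pics/w3c.png

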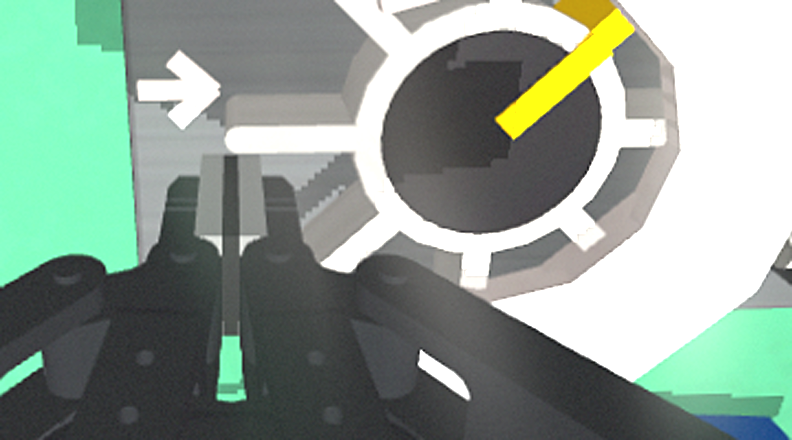

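The crop shows the fingertip (pads at x 200-265, y 155-235) on the far side of the pointer tooth. The wheel is still 3 clicks before. The thin tip slipped off the rounded tooth end, so I need to go deeper, to about 50 mm radius.

```bash
python3 -m crank '[{"dp":[-0.1,-0.1,0.3],"angular":[0,0,0]},{"dp":[0,0,0.6],"angular":[0,0,0]},{"dp":[0,0,0.4],"angular":[0,0,0]},{"dp":[0.3,0.5,0],"angular":[0,0,0]},{"dp":[0.3,0.53,0],"angular":[0,0,0]},{"dp":[0,0,0],"angular":[0,0,0]},{"dp":[0,0,0],"angular":[0,0,0]}]'; python3 ang.py
```

```text
t: 5.6
tcp_pos: [0.4996, -0.083, 0.1044]
tool_rot: [0.708, 0.706, -0.0, 0.0]
force: [0.3, -0.1, 0.7]
finger_gap: -0.0
gripper_force: 0.0
wrist 625 r 0.002 0.039 joint deg line -129.4 centroid -127.9
top none 0
t 5.6 F [ 0.3 -0.1  0.7]
```

```bash
python3 -m crank '[{"dp":[0,0,-0.4],"angular":[0,0,0]},{"dp":[0,0,-0.4],"angular":[0,0,0]},{"dp":[0,0,-0.3],"angular":[0,0,0]},{"dp":[0,0,-0.2],"angular":[0,0,0]},{"dp":[0,0,0],"angular":[0,0,0]}]';python3 -m crank '[{"dp":[0,-0.12,0],"angular":[0,0,0]},{"dp":[0,-0.12,0],"angular":[0,0,0]},{"dp":[0,-0.12,0],"angular":[0,0,0]},{"dp":[0,-0.12,0],"angular":[0,0,0]},{"dp":[0,0,0],"angular":[0,0,0]}]'; python3 ang.py
```

```text
t: 6.2
tcp_pos: [0.4987, -0.0828, 0.0635]
tool_rot: [0.709, 0.706, -0.001, -0.001]
force: [0.5, 0.4, -0.2]
finger_gap: 0.005
gripper_force: 0.0
t: 6.7
tcp_pos: [0.5, -0.0981, 0.0652]
tool_rot: [0.709, 0.705, 0.0, 0.0]
force: [0.2, -0.1, -0.4]
finger_gap: -0.004
gripper_force: 0.0
wrist 746 r 0.002 0.039 joint deg line -128.3 centroid -127.5
top none 0
t 6.7 F [ 0.2 -0.1 -0.4]
```

```bash
python3 look.py w4
python3 - <<'E'
from h import *
d=dict(np.load("pics/w4.npz"));P=d["P"];z=d["range_z"]
v,u=np.mgrid[235:330:5,250:325:8];v=v.ravel();u=u.ravel()
q=cv2.undistortPoints(np.float64(np.c_[u,v]).reshape(-1,1,2),d["mtx"],d["dist"]).reshape(-1,2)
w=(np.c_[q,np.ones(len(q))]*z[v,u][:,None])@P[:3,:3].T+P[:3,3]-[.551,-.1015,0]
k=z[v,u]<.16
for a in np.unique(v[k]): print(a,[tuple((1000*x).round().astype(int).tolist()) for x in w[k&(v==a)]])
a=cv2.resize(cv2.imread('pics/w4.png')[180:380,180:540],(792,440),interpolation=2);cv2.imwrite('pics/w4c.png',cv2.convertScaleAbs(a,alpha=1.6,beta=20))
E
```

```text
[ 0.4997 -0.0976  0.0651] [[1.0, -0.005, -0.0, 0.5], [-0.005, -0.953, -0.303, -0.02], [0.001, 0.303, -0.953, 0.211], [0.0, 0.0, 0.0, 1.0]]
255 [(-56, 15, 78), (-52, 14, 77), (-48, 15, 78), (-44, 14, 78)]
260 [(-60, 11, 76), (-56, 15, 84), (-52, 14, 83), (-48, 15, 84), (-45, 15, 83), (-40, 10, 75)]
265 [(-64, 11, 80), (-60, 11, 81), (-56, 14, 87), (-52, 15, 89), (-48, 14, 87), (-45, 14, 87), (-41, 11, 81)]
270 [(-63, 10, 84), (-60, 10, 85), (-55, 15, 93), (-52, 15, 93), (-49, 15, 94), (-45, 15, 92), (-41, 11, 85)]
275 [(-63, 11, 90), (-59, 11, 90), (-55, 15, 97), (-52, 15, 97), (-49, 15, 97), (-45, 15, 97), (-41, 11, 90), (-38, 11, 90)]
280 [(-62, 11, 95), (-59, 11, 94), (-55, 14, 100), (-52, 15, 102), (-49, 15, 101), (-45, 15, 101), (-42, 11, 94), (-38, 10, 94)]
285 [(-62, 11, 99), (-59, 11, 99), (-55, 15, 105), (-52, 15, 105), (-49, 15, 106), (-46, 15, 105), (-42, 11, 98), (-38, 11, 98)]
290 [(-61, 17, 112), (-58, 18, 113), (-55, 16, 110), (-52, 14, 106), (-49, 13, 106), (-46, 17, 111), (-43, 17, 112), (-40, 16, 111)]
295 [(-64, 16, 114), (-61, 17, 115), (-58, 17, 116), (-55, 16, 11
[... 382 characters left out ...]
43, 16, 119), (-41, 16, 120), (-38, 16, 120)]
310 [(-63, 16, 123), (-60, 16, 122), (-57, 15, 122), (-55, 16, 122), (-52, 4, 106), (-49, 10, 114), (-46, 15, 121), (-44, 15, 122), (-41, 16, 123), (-38, 16, 122)]
315 [(-63, 16, 125), (-60, 16, 125), (-57, 16, 125), (-55, 16, 125), (-52, 2, 107), (-49, 8, 115), (-46, 15, 124), (-44, 15, 125), (-41, 16, 125), (-38, 16, 125)]
320 [(-62, 20, 133), (-60, 16, 127), (-57, 16, 128), (-54, 16, 128), (-52, -1, 106), (-49, 5, 114), (-47, 17, 129), (-44, 16, 127), (-41, 16, 128), (-39, 20, 133)]
325 [(-61, 21, 136), (-59, 20, 135), (-56, 20, 136), (-54, 15, 129), (-52, -3, 106), (-49, 4, 115), (-47, 20, 135), (-45, 21, 137), (-42, 20, 136), (-40, 21, 136)]
```

View pics/w4c.png

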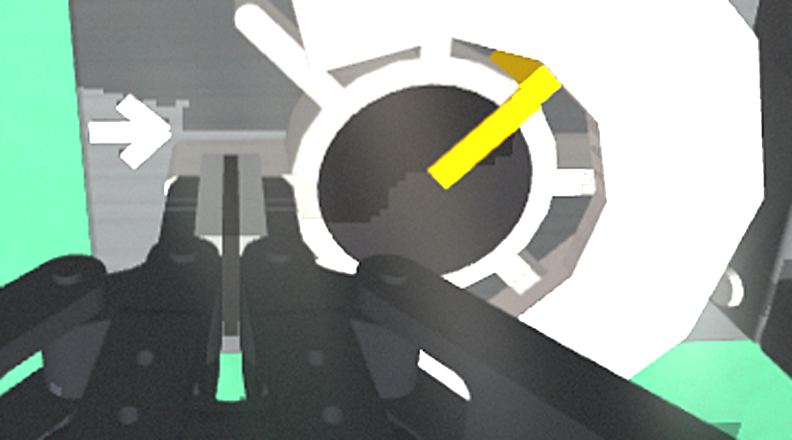

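The crop shows the fingertip (tip edge at about v 155) over the pointer tooth, not beside it, and the depth reading puts the visible tip near z = 75 mm. The tip is higher than assumed, so I'll check the depth-derived heights before going lower.

```bash
python3 - <<'E'
from h import *
d=dict(np.load("pics/w4.npz"));P=d["P"];z=d["range_z"]
uv=np.array([[180+d_/2.2,180+e/2.2] for d_,e in [(100,50),(380,150),(650,200),(30,100),(250,20),(110,131)]]).round().astype(int)
q=cv2.undistortPoints(np.float64(uv).reshape(-1,1,2),d["mtx"],d["dist"]).reshape(-1,2)
w=(np.c_[q,np.ones(len(q))]*z[uv[:,1],uv[:,0]][:,None])@P[:3,:3].T+P[:3,3]
print("plate25 hub62 hood72 table0 tooth62 arrow25\n",(1000*w).round())
print(d["mount"].round(4).tolist(),d["mtx"])
E
python3 -m crank '[{"dp":[0,0.3,0],"angular":[0,0,0]},{"dp":[0,0.18,0],"angular":[0,0,0]},{"dp":[0,0,0],"angular":[0,0,0]}]'
```

```text
plate25 hub62 hood72 table0 tooth62 arrow25
 [[ 462.  -77.   24.]
 [ 537.  -91.   61.]
 [ 599. -100.   72.]
 [ 432. -102.   -2.]
 [ 505.  -58.   62.]
 [ 464. -102.   25.]]
[[-0.0, -0.953, -0.303, 0.0774], [1.0, -0.0003, 0.0009, 0.0002], [-0.001, -0.303, 0.953, -0.146], [0.0, 0.0, 0.0, 1.0]] [[305.01771052   0.         284.39585606]
 [  0.         305.01771052 207.08828095]
 [  0.           0.           1.        ]]
t: 7.2
tcp_pos: [0.4992, -0.0817, 0.0649]
tool_rot: [0.708, 0.706, -0.0, -0.0]
force: [-0.8, -0.1, 0.1]
finger_gap: 0.002
gripper_force: 0.0
```

```bash
python3 -m crank '[{"dp":[0,0,-0.17],"angular":[0,0,0]},{"dp":[0,0,-0.17],"angular":[0,0,0]},{"dp":[0,0,0],"angular":[0,0,0]}]';  python3 -m crank '[{"dp":[0,0,-0.1],"angular":[0,0,0]},{"dp":[0,0,-0.1],"angular":[0,0,0]},{"dp":[0,0,0],"angular":[0,0,0]}]'; python3 look.py w5;  python3 - <<'E'
from h import *
d=dict(np.load("pics/w5.npz"));P=d["P"];z=d["range_z"]
v,u=np.mgrid[:420,:560];v=v.ravel();u=u.ravel()
q=cv2.undistortPoints(np.float64(np.c_[u,v]).reshape(-1,1,2),d["mtx"],d["dist"]).reshape(-1,2)
zz=z.ravel();w=(np.c_[q,np.ones(len(q))]*zz[:,None])@P[:3,:3].T+P[:3,3]-[.551,-.1015,0]
k=(zz<.16)&(zz>.03);f=w[k]*1000;o=f.copy()
for a in range(-120,80,10):
  s=f[(f[:,0]>=a)&(f[:,0]<a+10)]
  if len(s):print(a,"minz",s[:,2].min().round(),"y there",s[s[:,2].argmin(),1].round())
E
```

```text
t: 7.5
tcp_pos: [0.4991, -0.0829, 0.0538]
tool_rot: [0.709, 0.706, -0.0, -0.001]
force: [-0.2, -0.4, 0.8]
finger_gap: -0.002
gripper_force: 0.0
t: 7.8
tcp_pos: [0.4994, -0.083, 0.0483]
tool_rot: [0.709, 0.706, -0.0, -0.0]
force: [-0.1, -0.8, -0.7]
finger_gap: 0.001
gripper_force: 0.0
[ 0.4994 -0.083   0.0483] [[1.0, -0.004, -0.001, 0.5], [-0.004, -0.953, -0.303, -0.006], [0.0, 0.303, -0.953, 0.194], [0.0, 0.0, 0.0, 1.0]]
-120 minz 133.0 y there 30.0
-110 minz 120.0 y there 29.0
-100 minz 108.0 y there 11.0
-90 minz 97.0 y there 30.0
-80 minz 16.0 y there 129.0
-70 minz 17.0 y there 127.0
-60 minz 18.0 y there 123.0
-50 minz 17.0 y there 127.0
-40 minz 15.0 y there 137.0
-30 minz 34.0 y there 75.0
-20 minz 32.0 y there 77.0
-10 minz 32.0 y there 80.0
0 minz 32.0 y there 78.0
10 minz 34.0 y there 75.0
20 minz 35.0 y there 73.0
30 minz 35.0 y there 70.0
40 minz 8.0 y there 153.0
50 minz 14.0 y there 137.0
60 minz 15.0 y there 131.0
70 minz 16.0 y there 129.0
```

```bash
python3 -m crank '[{"dp":[0,0,-0.15],"angular":[0,0,0]},{"dp":[0,0,-0.15],"angular":[0,0,0]},{"dp":[0,0,-0.13],"angular":[0,0,0]},{"dp":[0,0,0],"angular":[0,0,0]}]';  python3 -m crank '[{"dp":[0,-0.12,0],"angular":[0,0,0]},{"dp":[0,-0.12,0],"angular":[0,0,0]},{"dp":[0,-0.12,0],"angular":[0,0,0]},{"dp":[0,0,0],"angular":[0,0,0]}]'; python3 ang.py
```

```text
t: 8.3
tcp_pos: [0.4992, -0.0828, 0.0351]
tool_rot: [0.709, 0.706, -0.0, -0.001]
force: [0.1, -0.2, 0.1]
finger_gap: -0.002
gripper_force: 0.0
t: 8.7
tcp_pos: [0.4995, -0.0942, 0.0358]
tool_rot: [0.709, 0.705, -0.0, -0.0]
force: [0.1, 0.9, -1.7]
finger_gap: -0.002
gripper_force: 0.7
wrist 514 r 0.002 0.039 joint deg line -119.9 centroid -120.1
top none 0
t 8.7 F [ 0.1  0.9 -1.7]
```

```bash
python3 -m crank '[{"dp":[0,-0.1,0],"angular":[0,0,0]},{"dp":[0,-0.1,0],"angular":[0,0,0]},{"dp":[0,-0.1,0],"angular":[0,0,0]},{"dp":[0,0,0],"angular":[0,0,0]}]'; python3 ang.py;python3 -m crank '[{"dp":[0,-0.1,0],"angular":[0,0,0]},{"dp":[0,-0.1,0],"angular":[0,0,0]},{"dp":[0,0,0],"angular":[0,0,0]}]'; python3 ang.py
```

```text
t: 9.2
tcp_pos: [0.5001, -0.1038, 0.036]
tool_rot: [0.709, 0.706, 0.0, 0.001]
force: [-0.2, -0.3, 0.1]
finger_gap: 0.002
gripper_force: 0.0
wrist 745 r 0.003 0.038 joint deg line -110.4 centroid -106.3
top none 17
t 9.2 F [-0.2 -0.3  0.1]
t: 9.6
tcp_pos: [0.4999, -0.1094, 0.0359]
tool_rot: [0.709, 0.706, 0.0, 0.0]
force: [-0.7, -0.2, 0.6]
finger_gap: 0.002
gripper_force: 0.0
wrist 669 r 0.003 0.039 joint deg line -98.3 centroid -94.6
top none 0
t 9.6 F [-0.7 -0.2  0.6]
```

```bash
python3 -m crank '[{"dp":[0,-0.12,0],"angular":[0,0,0]},{"dp":[0,-0.12,0],"angular":[0,0,0]},{"dp":[0,-0.1,0],"angular":[0,0,0]},{"dp":[0,0,0],"angular":[0,0,0]},{"dp":[0,0,0],"angular":[0,0,0]}]'; python3 ang.py; python3 look.py w6; python3 -c "
import cv2
a=cv2.resize(cv2.imread('pics/w6.png')[130:330,200:560],(792,440),interpolation=2);cv2.imwrite('pics/w6c.png',cv2.convertScaleAbs(a,alpha=1.6,beta=20))"
```

```text
t: 10.2
tcp_pos: [0.4994, -0.119, 0.0358]
tool_rot: [0.709, 0.706, -0.0, -0.0]
force: [-0.4, -0.0, 0.7]
finger_gap: -0.002
gripper_force: 0.0
wrist 614 r 0.004 0.04 joint deg line -86.5 centroid -83.4
top none 0
t 10.2 F [-0.4 -0.   0.7]
[ 0.4994 -0.1188  0.0358] [[1.0, -0.004, -0.001, 0.5], [-0.004, -0.953, -0.303, -0.042], [0.001, 0.303, -0.953, 0.182], [0.0, 0.0, 0.0, 1.0]]
```

View pics/w6c.png

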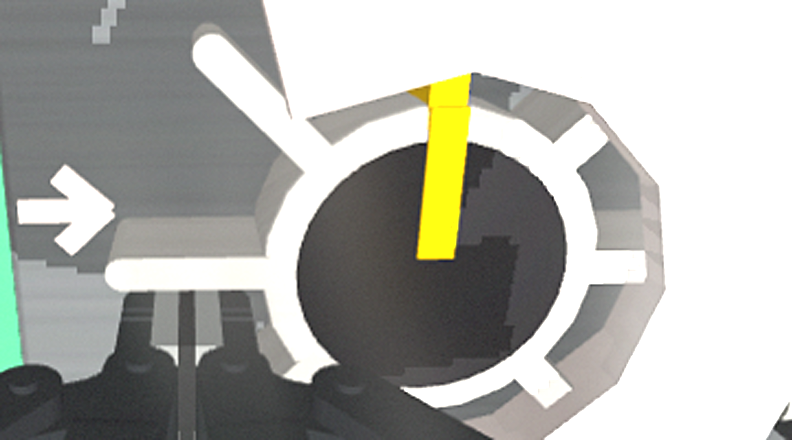

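The first click is in. The yellow stripe now points straight to +y (crop 435,258 to 450,80), so the joint is at -90°. A tooth stands at the pointer (110-270,272) and the finger is clear of it. I'll repeat the stroke.

```bash
python3 -m crank '[{"dp":[0,0,0.4],"angular":[0,0,0]},{"dp":[0,0,0.6],"angular":[0,0,0]},{"dp":[0,0,0.4],"angular":[0,0,0]},{"dp":[0,0,0],"angular":[0,0,0]},{"dp":[0,0.6,0],"angular":[0,0,0]},{"dp":[0,0.6,0],"angular":[0,0,0]},{"dp":[0,0,0],"angular":[0,0,0]},{"dp":[0,0,0],"angular":[0,0,0]}]'; python3 ang.py
python3 -m crank '[{"dp":[0,0,-0.4],"angular":[0,0,0]},{"dp":[0,0,-0.5],"angular":[0,0,0]},{"dp":[0,0,-0.3],"angular":[0,0,0]},{"dp":[0,0,-0.2],"angular":[0,0,0]},{"dp":[0,0,0],"angular":[0,0,0]},{"dp":[0,0,0],"angular":[0,0,0]}]'; python3 ang.py
```

```text
t: 11.2
tcp_pos: [0.4996, -0.083, 0.0777]
tool_rot: [0.708, 0.706, -0.0, 0.0]
force: [-0.0, -0.5, -0.8]
finger_gap: 0.001
gripper_force: 0.0
wrist 611 r 0.003 0.038 joint deg line -89.2 centroid -82.9
top none 0
t 11.2 F [-0.  -0.5 -0.8]
t: 11.9
tcp_pos: [0.4996, -0.0831, 0.0357]
tool_rot: [0.709, 0.706, -0.0, -0.0]
force: [-0.2, 0.2, -0.6]
finger_gap: -0.002
gripper_force: 0.0
wrist 516 r 0.005 0.036 joint deg line -86.3 centroid -82.4
top none 0
t 11.9 F [-0.2  0.2 -0.6]
```

Wheel unchanged at -90°. Second click, using the same gentle stroke.

```bash
python3 -m crank '[{"dp":[0,-0.12,0],"angular":[0,0,0]},{"dp":[0,-0.12,0],"angular":[0,0,0]},{"dp":[0,-0.12,0],"angular":[0,0,0]},{"dp":[0,-0.1,0],"angular":[0,0,0]},{"dp":[0,-0.1,0],"angular":[0,0,0]},{"dp":[0,-0.1,0],"angular":[0,0,0]},{"dp":[0,0,0],"angular":[0,0,0]},{"dp":[0,-0.1,0],"angular":[0,0,0]},{"dp":[0,-0.1,0],"angular":[0,0,0]},{"dp":[0,-0.12,0],"angular":[0,0,0]},{"dp":[0,-0.12,0],"angular":[0,0,0]},{"dp":[0,-0.1,0],"angular":[0,0,0]},{"dp":[0,0,0],"angular":[0,0,0]},{"dp":[0,0,0],"angular":[0,0,0]},{"dp":[0,0,0],"angular":[0,0,0]}]'; python3 ang.py
```

```text
t: 13.5
tcp_pos: [0.4995, -0.1189, 0.0358]
tool_rot: [0.709, 0.706, -0.0, -0.0]
force: [-0.3, 0.2, 0.3]
finger_gap: -0.001
gripper_force: 0.0
wrist 1946 r 0.005 0.069 joint deg line -44.7 centroid -42.7
top none 0
t 13.5 F [-0.3  0.2  0.3]
```

Second click is in (-45°, settled). Lift, go back and do the third.

```bash
python3 -m crank '[{"dp":[0,0,0.4],"angular":[0,0,0]},{"dp":[0,0,0.6],"angular":[0,0,0]},{"dp":[0,0,0.4],"angular":[0,0,0]},{"dp":[0,0,0],"angular":[0,0,0]},{"dp":[0,0.6,0],"angular":[0,0,0]},{"dp":[0,0.6,0],"angular":[0,0,0]},{"dp":[0,0,0],"angular":[0,0,0]},{"dp":[0,0,0],"angular":[0,0,0]},{"dp":[0,0,-0.4],"angular":[0,0,0]},{"dp":[0,0,-0.5],"angular":[0,0,0]},{"dp":[0,0,-0.3],"angular":[0,0,0]},{"dp":[0,0,-0.2],"angular":[0,0,0]},{"dp":[0,0,0],"angular":[0,0,0]},{"dp":[0,0,0],"angular":[0,0,0]}]'; python3 ang.py
```

```text
t: 15.0
tcp_pos: [0.4997, -0.0832, 0.0356]
tool_rot: [0.709, 0.706, -0.0, -0.0]
force: [-0.4, -1.1, 0.0]
finger_gap: 0.003
gripper_force: 0.0
wrist 833 r 0.014 0.072 joint deg line -46.5 centroid -43.6
top none 0
t 15.0 F [-0.4 -1.1  0. ]
```

```bash
python3 -m crank '[{"dp":[0,-0.12,0],"angular":[0,0,0]},{"dp":[0,-0.12,0],"angular":[0,0,0]},{"dp":[0,-0.12,0],"angular":[0,0,0]},{"dp":[0,-0.1,0],"angular":[0,0,0]},{"dp":[0,-0.1,0],"angular":[0,0,0]},{"dp":[0,-0.1,0],"angular":[0,0,0]},{"dp":[0,0,0],"angular":[0,0,0]},{"dp":[0,-0.1,0],"angular":[0,0,0]},{"dp":[0,-0.1,0],"angular":[0,0,0]},{"dp":[0,-0.12,0],"angular":[0,0,0]},{"dp":[0,-0.12,0],"angular":[0,0,0]},{"dp":[0,-0.1,0],"angular":[0,0,0]},{"dp":[0,0,0],"angular":[0,0,0]},{"dp":[0,0,0],"angular":[0,0,0]},{"dp":[0,0,0],"angular":[0,0,0]}]'; python3 ang.py
```

```text
t: 16.6
tcp_pos: [0.4995, -0.1189, 0.0358]
tool_rot: [0.709, 0.706, -0.0, -0.0]
force: [-0.4, 0.2, 0.7]
finger_gap: -0.001
gripper_force: 0.0
wrist 1609 r 0.006 0.067 joint deg line -6.7 centroid -3.6
top none 0
t 16.6 F [-0.4  0.2  0.7]
```

```bash
python3 -m crank '[{"dp":[0,0,0.4],"angular":[0,0,0]},{"dp":[0,0,0.6],"angular":[0,0,0]},{"dp":[0,0,0.9],"angular":[0,0,0]},{"dp":[0,0,0.9],"angular":[0,0,0]},{"dp":[0,0,0.9],"angular":[0,0,0]},{"dp":[0,0,0.9],"angular":[0,0,0]},{"dp":[-0.5,-0.9,0.5],"angular":[0,0,0]},{"dp":[-0.5,-0.9,0.5],"angular":[0,0,0]},{"dp":[-0.3,-0.9,0],"angular":[0,0,0]},{"dp":[0,-0.9,0],"angular":[0,0,0]},{"dp":[0,-0.9,0],"angular":[0,0,0]},{"dp":[0,-0.9,0],"angular":[0,0,0]},{"dp":[0,-0.5,0],"angular":[0,0,0]},{"dp":[0,0,0],"angular":[0,0,0]},{"dp":[0,0,0],"angular":[0,0,0]}]'; python3 ang.py
python3 - <<'E'
from station import vision
import cv2
cv2.imwrite("pics/end.png",vision.snapshot("top")["image"])
E
```

```text
t: 18.2
tcp_pos: [0.4602, -0.295, 0.2038]
tool_rot: [0.709, 0.706, 0.0, -0.001]
force: [-0.5, -0.1, 1.4]
finger_gap: -0.001
gripper_force: 0.0
wrist none 0
top 169 r 0.005 0.065 joint deg line -0.4 centroid -0.1
t 18.2 F [-0.5 -0.1  1.4]
```

View pics/end.png

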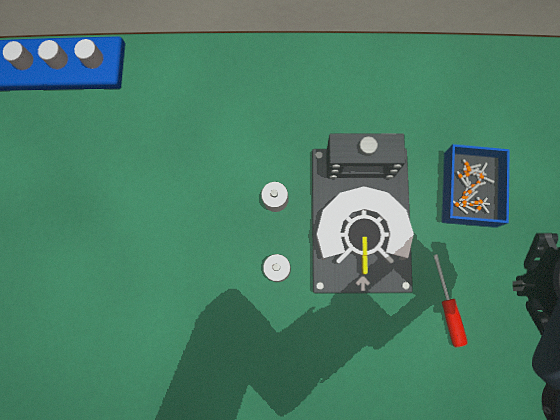

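The yellow tooth (365,270) stands at the arrow (363,278), with the joint at about 0. The rollers, bin and screwdriver are where they were.

```bash
python3 -c "
from station import order;print(order.sign_off())"
```

```text
the job is handed in; nothing more can be done
None
```

The yellow tooth clicked in at the white pointer after three single light clicks, following a first pass over the wheel that did not turn it; the rollers, bin and screwdriver look unmoved in the last picture, and the job was handed in with about 18 s on the robot's clock.

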